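# Lock a plate shaker's deck with its quarter-turn pin

### The job

The deck of the plate shaker must be locked before a run: take the T-ended locking pin out of its stand, pass its T-bar down through the slot of the shaker's steel insert, press it gently against the spring, turn it a quarter turn either way and let the spring lift it so that it locks under the slot, crosswise and upright. The insert has shifted a little towards the front, so feel for the slot and never force the pin; leave the bottles and the flask alone.

Things in the scene. Friction and masses are not known exactly. Their poses are not given: they have to be found in the camera images.
- shaker: White plate shaker, fixed to the worktop, 160 mm (its x) by 220 mm (its y), deck 50 mm high. Origin: centre of its underside, on the worktop; z up. A green tip box (34 mm tall, 67 mm from the slot) stands on its +y half. On its -y half a steel insert plate, 102 x 74 x 5 mm, lies on a rubber seat, centred at shaker y = -60 mm, top face at z = 58 mm; it gives 3 mm under 3 to 15 N, then it is hard.
- slot_home (a point): Point on the shaker at x 0, y -60, z 58 mm: where the slot's centre is with the insert fully back (10 mm wide in x, 37 mm long in y, plate 5 mm thick). The insert has shifted towards the shaker's -x (its front) by 4 to 24 mm, unmeasured, and does not slide under the pin: find the slot by feel or sight. In y it is exact. Over 30 N between pin and shaker spoils it.
- lock_seat (a point): Point 13 mm below slot_home (z 45 mm; shifted like the slot): height of the pin's origin when locked, T-bar crosswise, its top against the plate's underside. Under the plate four corner ribs (z 49 to 53 mm) leave a cross: the slot and a crosswise pocket 44 mm (x) by 12 mm (y). The T-bar can turn only below the ribs: pin origin under z = 41 mm; then let up, it rises into the pocket.
- spring_plate (a joint): Spring plate below the slot: 0 when up (its top at z = 47 mm), growing as the pin presses it down to the hard stop at 0.009 m (z = 38 mm). It pushes up with 3 N at 0, 7.5 N at 0.009; 0.002 with the pin locked. The T-bar can turn when it is beyond 0.006.
- lock_pin: Locking pin, loose, about 100 g, 67 mm tall, standing upright in its stand. Origin: centre of the T-bar's underside; z up along the pin. T-bar of steel: 8 mm (x) by 30 mm (y) by 8 mm high (z 0 to 8); stem 8 mm diameter up to z = 23; collar 28 mm diameter, z 23 to 27; grey wing to hold it by: 12 mm thick (x), 30 mm wide (y, parallel to the T-bar), z 27 to 67.
- pin_stand: Aluminium block fixed to the worktop, 56 mm (x) by 66 mm (y) by 32 mm high, origin in the centre of its underside. The pin hangs by its collar in the block's through slot, 14 by 39 mm, with its T-bar along the block's y and its origin 9 mm above the worktop.
- media_bottle: Bystander: clear bottle with a blue cap, 60 mm across, 95 mm tall, origin at the centre of its underside.
- dropper: Bystander: brown dropper bottle, 30 mm across, 89 mm tall, origin at the centre of its underside.
- flask: Bystander: round flask with a stopper, 83 mm across, 185 mm tall, origin at the centre of its underside.
There are look-alikes about, which are no part of the job. What is shaped like the lock_pin but orange is not meant.

How it is judged:
By the outcome, as a careful person would: the job done as asked, in the order asked, and still so for the second after the job is handed in, with the robot touching nothing.
It also fails if it takes over 61 s, if anything falls off the work surface, if the arm or the gripper's body presses on something with over 40 N, if the wrist force passes 120 N, or if a joint passes its speed limit or range.

### The arm

A 7-joint arm with a two-finger parallel gripper is mounted at the origin on a cart in front of the work surface, level with it; the furniture and walls round the work are solid. World frame = base frame: x ahead of the robot, y to its left, z up, the work surface at z = 0. Lengths are in m, angles in degrees, forces in N, time in s.
With the tool pointing down it reaches from about 0.425 to 0.875 m from the base axis. Payload 4.7 kg.
Tool frame: the origin (TCP) lies at the very end of the fingers, on their centre line; the grasp point (between the pads) lies 19 mm behind it; z points along the fingers, y is the line along which they close (so a half turn about z gives the same grasp; the last joint's range is limited). The gripper opens to 87 mm and grips with 3 to 60 N. Pads are 19 mm wide; open, the fingers measure 117 mm over their backs; the gripper's body (75 mm by 190 mm) begins 51 mm behind the grasp point.
Start: joints at [0.808, 18.392, -4.016, 83.108, 1.295, 78.541, -3.26], TCP at [0.65, -0, 0.223] pointing down, gripper open.
Joint ranges: [-163.93, 163.93], [-17.29, 119.83], [-79.2, 71.16], [3.27, 140.29], [-89.18, 269.18], [5.43, 117.66], [-154.24, 154.24]. Speed limits (degrees/s): [147.25, 147.25, 180, 180, 180, 180, 180].

### API

Orientations are given as [roll, pitch, yaw] about the fixed x, y, z axes, in that order (R = Rz(yaw) Ry(pitch) Rx(roll)).
In Python, from cell import get_obs, eyes, env gives the robot as it stands.
- The arm moves only by the tool servo_tool, never from a script. Its argument "series" is a list that holds one entry, the list of rows, each a list of 7 numbers: the shift along the tool's x, y, z in units of 300 mm (1.0 is 300 mm), then the turn, a rotation vector about the tool's x, y, z in units of pi rad (1.0 is pi rad), then the opening, from 0 (shut) to 1 (fully open). In form: [[[tx, ty, tz, wx, wy, wz, gripper], ...]]. A call has 1 to 12 rows; each row is the pose to reach, as a shift and turn from the pose commanded when the call began, along the tool's axes at that moment, turning the shorter way round; what a row does not reach only later rows make up. A row lasts 1/12 s, in which the tool goes at most 41.7 mm and 7.16 degrees, less where a joint would pass 70% of its speed; a pose out of reach is approached as far as the arm can. A call with a number of a shift or a turn outside -1 to 1 is refused whole. A call with a gripper value outside its range is refused whole. The fingers move at their own pace and stop on an object; "grip_force" is the grip in N (left out, the last holds). Time passes only in rows, so rows that repeat a pose let the fingers close. It gives the time, the measured TCP pose, the force, the opening and the grip force at its end, in the units of the state.
- get_obs(): the state, without advancing time (a new reading comes with each control period).
- eyes.read_camera(name): name is "scene" or "side" or "wrist"; returns a dict with "frame" (420x560x3 uint8, red, green, blue), "depth" (420x560 float32, m along the optical axis (not along the pixel's ray), 0 where there is no reading), "fx", "fy", "cx", "cy" (pixels), "origin" and "rotation" of the camera in the world; the wrist camera has in their place "mount" (4x4, takes a point from camera to tool coordinates, whose origin is the TCP and whose axes are the flange's). Camera axes: x right, y down, z forward; pixel columns grow to the right and rows downward; lengths in m; the calibration is good to about 2 mm. A picture is of the moment at which its call begins: read the wrist's pose just before it.
- env.sign_off(): hands the job in; it is judged then, once.
The state is a dict: "time_s": time; "qpos": joint angles; "joint_velocities": joint speeds; "effort": joint torques, N m; "tool_pos": TCP position; "tool_rot": TCP orientation; "force": force on the tool from outside, world axes, zero at the start; "wrist_torque": the same for the moment, N m; "grip_width": finger opening in m; "grasp_force": force on a finger pad.
Only numpy, scipy, OpenCV 4.12 (cv2) and the standard library are available. Lean on these libraries where they do the work, as an engineer would, in place of code of your own. Each camera call takes 0.05 s, during which the arm holds its last target. There are 200 camera calls.

## Working session

There is one attempt and no reset: what is moved stays moved. The work goes in short steps, Python scripts to look and compute and a tool call to move; the robot and the scene stay as the last step left them, time stands still between calls to the robot, and variables do not carry over. Pictures are saved under pics/ and viewed, at most 10 in all, crops included, and the job is handed in when it is done.

Besides the shell and the picture viewer there is one more tool, called after "Request:" as name(argument=value, ...), one argument or row to a line, values as JSON. servo_tool: Moves the arm, as the interface text tells. Shifts and turns lie within -1 to 1; 1 stands for 300 mm of shift or pi rad of turn. Its arguments: {"type":"object","properties":{"series":{"type":"array"},"grip_force":{"type":"number"}},"required":["series"]}

```bash
ls; mkdir -p pics; python3 - <<'E'
from cell import get_obs, eyes, env
import cv2, pickle, numpy as np
o=get_obs(); print(o)
d={}
for n in ("scene","side","wrist"):
    d[n]=eyes.read_camera(n); c=d[n]
    print(n,[c.get(k) for k in("fx","fy","cx","cy","origin","rotation","mount")])
    cv2.imwrite(f"pics/{n}0.png",c["frame"][...,::-1])
d["obs"]=o
pickle.dump(d,open("cam0.pkl","wb"))
E
```

```text
pics
{'time_s': 0.0, 'qpos': array([ 0.80616648, 18.43960261, -4.01518495, 83.17314413,  1.29557152,
       78.53973649, -3.26074851]), 'joint_velocities': array([-0.00354795, -0.03171064, -0.05776125,  0.02127435, -0.0499916 ,
        0.02419988, -0.06816104]), 'effort': array([-2.58547143e-04, -4.91284704e+01, -4.03903294e-01, -3.12526345e+01,
       -6.40594075e-02,  4.37659642e-02,  1.61017233e-04]), 'tool_pos': array([ 6.49466642e-01, -3.84162951e-05,  2.21470702e-01]), 'tool_rot': array([-1.79892786e+02,  6.27389065e-03,  9.00025868e+01]), 'force': array([-0.29275312,  0.21843725, -0.2601767 ]), 'wrist_torque': array([ 0.05999698, -0.00761356,  0.00542034]), 'grasp_force': 0.0, 'grip_width': 0.08692459349221934}
scene [384.81213509161984, 384.81213509161984, 282.83821201772736, 202.13194632873908, array([ 0.12264431, -0.77436963,  0.55846151]), array([-125.6090865 ,   -1.43514468,  -33.62103164]), None]
side [545.9712596769823, 545.9712596769823, 287.77641216936894, 211.71703104613115, array([ 0.00545849, -0.50000728,  1.05208387]), array([-148.40577954,    0.83805792,  -60.65206702]), None]
wrist [361.072136257168, 361.072136257168, 281.65711409581854, 205.97689464015235, None, None, array([[ 7.71137418e-04, -9.62912822e-01, -2.69811606e-01,
         7.48073832e-02],
       [ 9.99999702e-01,  7.54722214e-04,  1.64579618e-04,
         8.42470840e-04],
       [ 4.51569880e-05, -2.69811652e-01,  9.62913117e-01,
        -1.61930829e-01],
       [ 0.00000000e+00,  0.00000000e+00,  0.00000000e+00,
         1.00000000e+00]])]
```

View pics/scene0.png

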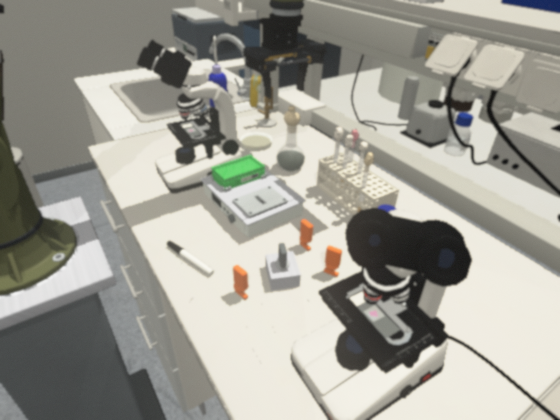

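View pics/side0.png

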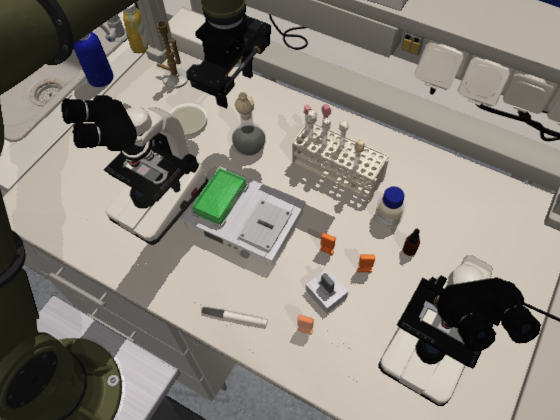

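The grey pin in its block is at scene (283,255) and side (327,285). Three orange look-alikes stand near it: scene (240,280), (306,233), (333,260), and side (305,324), (328,243), (367,262). The shaker is at side (248,215), with the insert slot at about (265,224). Next is one close crop.

```bash
cat > h.py <<'E'
import numpy as np, pickle, cv2
from scipy.spatial.transform import Rotation as R
def pose(c,obs=None):
    if c.get("origin") is not None:
        r=np.array(c["rotation"]); return (R.from_euler("xyz",r,degrees=True).as_matrix() if r.shape==(3,) else r), np.array(c["origin"])
    T=R.from_euler("xyz",obs["tool_rot"],degrees=True).as_matrix(); m=c["mount"]
    return T@m[:3,:3], T@m[:3,3]+obs["tool_pos"]
def ray(c,u,v,obs=None):
    Rm,t=pose(c,obs); return t,Rm@np.array([(u-c["cx"])/c["fx"],(v-c["cy"])/c["fy"],1])
def atz(c,u,v,z,obs=None):
    t,d=ray(c,u,v,obs); return t+d*(z-t[2])/d[2]
def dep(c,u,v,obs=None):
    t,d=ray(c,u,v,obs); return t+d*c["depth"][int(round(v)),int(round(u))]
def tri(L):
    A=0;b=0
    for t,d in L:
        d=d/np.linalg.norm(d);P=np.eye(3)-np.outer(d,d);A=A+P;b=b+P@t
    return np.linalg.solve(A,b)
def cloud(c,obs=None):
    v,u=np.mgrid[:420,:560]; Rm,t=pose(c,obs)
    d=np.stack([(u-c["cx"])/c["fx"],(v-c["cy"])/c["fy"],np.ones(u.shape)],-1)*c["depth"][...,None]
    return d@Rm.T+t
E
python3 - <<'E'
from h import *
d=pickle.load(open("cam0.pkl","rb"))
def crop(n,u0,v0,w,h,s): return cv2.resize(d[n]["frame"][v0:v0+h,u0:u0+w,::-1],(w*s,h*s),interpolation=cv2.INTER_CUBIC)
a=crop("side",190,160,120,105,4)   # 480x420
b=crop("side",300,262,60,52,5)     # 300x260
c=crop("scene",255,232,60,60,5)    # 300x300
im=np.zeros((560,800,3),np.uint8); im[:420,:480]=a; im[:260,490:790]=b; im[260:560,490:790]=c
cv2.imwrite("pics/crop1.png",im)
s,e=d["side"],d["scene"]
print("pin top side",dep(s,326,278),"scene",dep(e,282,248), "tri",tri([ray(s,326,278),ray(e,282,247)]))
P=cloud(s)
for nm,(u0,u1,v0,v1),(z0,z1) in [("stand",(300,352,265,318),(.025,.038)),("pin",(310,345,265,300),(.055,.085)),("insert",(235,306,190,255),(.054,.063)),("box",(185,250,160,225),(.075,.095)),("shaker",(180,310,160,270),(.046,.0535))]:
    q=P[v0:v1,u0:u1].reshape(-1,3); q=q[(q[:,2]>z0)&(q[:,2]<z1)]
    r=cv2.minAreaRect((q[:,:2]*1000).astype(np.float32)); print(nm,len(q),q.mean(0),np.median(q[:,2]),r)
E
```

```text
pin top side [ 0.42548726 -0.3330286   0.07591436] scene [ 0.42411667 -0.34002119  0.07577408] tri [ 0.42893429 -0.33202762  0.06940377]
stand 689 [ 0.42184745 -0.3372732   0.03235799] 0.03240224524655333 ((425.987548828125, -335.6092834472656), (67.46102905273438, 59.540462493896484), 69.11370086669922)
pin 135 [ 0.42272084 -0.33664413  0.07171148] 0.07465440981509197 ((424.7423095703125, -335.5679016113281), (30.58899688720703, 12.695236206054688), 68.74430847167969)
insert 1549 [ 0.48198947 -0.15827138  0.05855237] 0.05869927544755782 ((491.488037109375, -141.23275756835938), (157.75193786621094, 134.89051818847656), 3.633812189102173)
box 1572 [ 0.48913049 -0.03770746  0.08470453] 0.08490590999337566 ((488.1031799316406, -10.5345458984375), (113.82269287109375, 130.71395874023438), 3.1817474365234375)
shaker 2970 [ 0.48774905 -0.11322066  0.05052927] 0.050667857304144914 ((544.9857788085938, -81.71812438964844), (267.8715515136719, 251.86654663085938), 2.5633413791656494)
```

View pics/crop1.png

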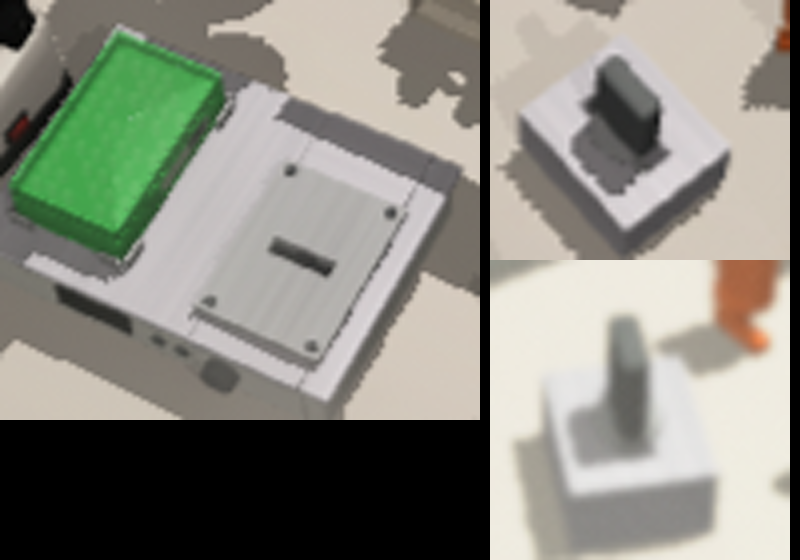

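View pics/wrist0.png

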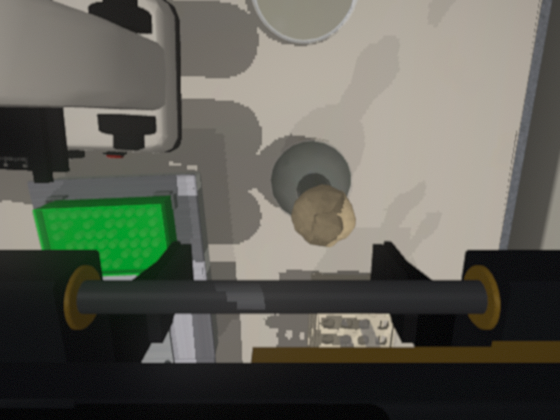

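The crop confirms the grey wing in the block (side about 325,280). The slot in the insert runs from about side (258,221) to (273,227), with its long side parallel to the shaker's long side. Next I compute poses.

```bash
python3 - <<'E'
from h import *
d=pickle.load(open("cam0.pkl","rb")); s=d["side"]
f=lambda x,y:(190+x/4,160+y/4)
for nm,p,z in [("deckR",(446,196),.05),("deckB",(328,400),.05),("deckL",(28,260),.05),("insL",(195,308),.058),("insB",(312,358),.058),("insR",(404,212),.058),("insT",(290,160),.058),("slotA",(271,243),.058),("slotB",(333,268),.058)]:
    print(nm,atz(s,*f(*p),z).round(4))
q=cloud(s)[160:270,190:312].reshape(-1,3)
c=s["frame"][160:270,190:312].astype(int).reshape(-1,3)
for nm,z,x,g in [("box",(.078,.09),(.35,.62),1),("ins",(.0555,.062),(.35,.62),0)]:
    k=(q[:,2]>z[0])&(q[:,2]<z[1])&(((c[:,1]-c[:,0])>60)==bool(g))&(q[:,0]>x[0])&(q[:,0]<x[1])
    m=np.zeros((700,700),np.uint8); 
    r=cv2.minAreaRect((q[k][:,:2]*1000).astype(np.float32)); print(nm,k.sum(),np.median(q[k],0),r)
e=d["scene"]
g=lambda x,y:(255+(x-490)/5,232+(y-260)/5)
b=lambda x,y:(300+(x-490)/5,262+y/5)
# stand top corners: side L,T,R,B ; scene
for nm,p in [("L",(520,112)),("B",(628,236)),("R",(729,152)),("T",(620,40))]: print("stand side",nm,atz(s,*b(*p),.032).round(4))
for nm,p in [("L",(546,374)),("B",(570,494)),("R",(715,475)),("T",(682,358))]: print("stand scene",nm,atz(e,*g(*p),.032).round(4))
# pin top corners
print("wing tri", tri([ray(s,*b(628,78)),ray(e,*g(626,330))]), atz(s,*b(628,78),.076), atz(e,*g(626,330),.076))
E
```

```text
deckR [ 0.5559 -0.2077  0.05  ]
deckB [ 0.419  -0.2137  0.05  ]
deckL [ 0.4134 -0.032   0.05  ]
insL [ 0.4283 -0.1285  0.058 ]
insB [ 0.4324 -0.1967  0.058 ]
insR [ 0.5319 -0.1952  0.058 ]
insT [ 0.5309 -0.125   0.058 ]
slotA [ 0.4811 -0.1429  0.058 ]
slotB [ 0.4837 -0.1794  0.058 ]
box 1349 [ 0.48641123 -0.04359446  0.08500423] ((489.4053649902344, -41.62531280517578), (112.78529357910156, 66.72542572021484), 2.312044382095337)
ins 1541 [ 0.47913392 -0.15478015  0.05886612] ((490.6221008300781, -81.53070068359375), (148.66929626464844, 254.369384765625), 4.672789096832275)
stand side L [ 0.4122 -0.2966  0.032 ]
stand side B [ 0.3861 -0.3591  0.032 ]
stand side R [ 0.4375 -0.3782  0.032 ]
stand side T [ 0.4604 -0.3173  0.032 ]
stand scene L [ 0.4142 -0.3005  0.032 ]
stand scene B [ 0.3883 -0.3594  0.032 ]
stand scene R [ 0.439  -0.3801  0.032 ]
stand scene T [ 0.4649 -0.3215  0.032 ]
wing tri [ 0.42787383 -0.33524692  0.07533562] [ 0.42771973 -0.3353822   0.076     ] [ 0.42731217 -0.3358603   0.076     ]
```

Request:
servo_tool(
  series=[
    [[-0.1, -0.08, 0, 0, 0, 0, 0.6], [-0.2, -0.16, 0, 0, 0, 0, 0.6], [-0.3, -0.24, 0, 0, 0, 0, 0.6], [-0.4, -0.33, 0, 0, 0, 0, 0.6], [-0.5, -0.41, 0, 0, 0, 0, 0.6], [-0.6, -0.5, 0, 0, 0, 0, 0.6], [-0.7, -0.58, 0, 0, 0, 0, 0.6], [-0.8, -0.64, 0, 0, 0, 0, 0.6], [-0.8, -0.64, 0, 0, 0, 0, 0.6], [-0.8, -0.64, 0, 0, 0, 0, 0.6], [-0.8, -0.64, 0, 0, 0, 0, 0.6], [-0.8, -0.64, 0, 0, 0, 0, 0.6]],
  ],
)

```text
time_s: 1.15
tool_pos: [0.4588, -0.2386, 0.2224]
tool_rot: [-180.0, -0.0, 90.1]
force: [0.4, 0.0, -0.6]
grip_width: 0.0527
grasp_force: 0.0
```

```bash
python3 - <<'E'
from h import *
from cell import get_obs, eyes
o=get_obs(); c=eyes.read_camera("wrist"); pickle.dump((o,c),open("w1.pkl","wb"))
print(o["tool_pos"],o["tool_rot"],o["grip_width"],o["force"])
cv2.imwrite("pics/w1.png",cv2.resize(c["frame"][:270,:,::-1],(800,386),interpolation=cv2.INTER_CUBIC))
d=pickle.load(open("cam0.pkl","rb"))
P=np.vstack([cloud(d[k]).reshape(-1,3) for k in("scene","side")])
r=np.hypot(P[:,0]-.4265,P[:,1]+.337)
for R0,R1 in [(0.04,.06),(.06,.08),(.08,.1),(.1,.13),(.13,.16),(.16,.2)]:
    k=(r>R0)&(r<R1)&(P[:,2]<.6)&(P[:,2]>.03); q=P[k]; print(R0,q[q[:,2].argmax()] if len(q) else None)
for n,l in [("scene",[(240,280),(306,233),(333,260)]),("side",[(305,324),(328,243),(367,262)])]:
    for p in l: print(n,p,dep(d[n],*p).round(3))
E
```

```text
[ 0.45878102 -0.23856461  0.22237003] [-1.79996850e+02 -3.42860423e-02  9.01387044e+01] 0.052663344637488056 [ 0.39057154  0.03912461 -0.63556455]
0.04 [ 0.46202538 -0.31858357  0.03501355]
0.06 None
0.08 [ 0.51122664 -0.29832977  0.07075591]
0.1 [ 0.51100853 -0.39258968  0.07095338]
0.13 [ 0.44433556 -0.49348467  0.13666765]
0.16 [ 0.4023678  -0.53513805  0.29398174]
scene (240, 280) [ 0.331 -0.347  0.05 ]
scene (306, 233) [ 0.509 -0.303  0.047]
scene (333, 260) [ 0.509 -0.39   0.043]
side (305, 324) [ 0.331 -0.338  0.051]
side (328, 243) [ 0.51  -0.296  0.049]
side (367, 262) [ 0.51  -0.385  0.047]
```

View pics/w1.png

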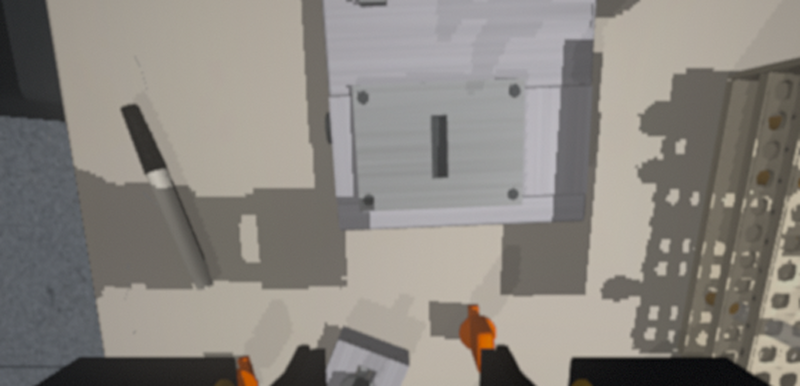

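The wrist view shows the slot upright in the picture, enlarged (440,147), with its ends at rows 115 and 178. The four insert screws are at (363,97), (514,90), (512,194) and (368,201).

```bash
python3 - <<'E'
from h import *
o,c=pickle.load(open("w1.pkl","rb")); k=560/800
g=cv2.cvtColor(c["frame"],cv2.COLOR_RGB2GRAY).astype(float)
u0,u1,v0,v1=292,324,72,132
print("profile cols row 100-106",g[95:110,296:322].mean(0).round(0)); print("rows",g[74:132,306:310].mean(1).round(0))
for p in [(432,115),(447,115),(432,178),(448,178),(363,97),(514,90),(512,194),(368,201),(553,221),(340,229),(327,0),(595,0)]:
    print(p,atz(c,p[0]*k,p[1]*k,.058,o).round(4),dep(c,p[0]*k,p[1]*k,o).round(4))
m=(g[v0:v1,u0:u1]<110).astype(np.uint8); pts=np.argwhere(m)[:,::-1]+[u0,v0]
W=np.array([atz(c,*p,.058,o)[:2]*1000 for p in pts],np.float32); print(len(W),cv2.minAreaRect(W),W.mean(0))
P=cloud(c,o)[20:160,220:390].reshape(-1,3)
q=P[(abs(P[:,2]-.0585)<.002)]; print("insert z",np.median(q[:,2]),cv2.minAreaRect((q[:,:2]*1000).astype(np.float32)),q.mean(0))
E
```

```text
profile cols row 100-106 [151. 151. 152. 152. 152. 140. 110.  88.  84.  83.  77.  69.  65.  65.
  64.  65.  81. 116. 144. 153. 154. 154. 154. 154. 154. 154.]
rows [156. 156. 157. 156. 156. 149. 122.  86.  70.  70.  72.  72.  74.  73.
  72.  72.  70.  72.  72.  72.  71.  72.  72.  72.  72.  72.  71.  71.
  68.  67.  67.  66.  67.  67.  67.  66.  65.  66.  66.  65.  64.  64.
  64.  65.  64.  64.  64.  63.  63.  80. 113. 142. 154. 156. 154. 153.
 152. 152.]
(432, 115) [ 0.4771 -0.1436  0.058 ] [ 0.4773 -0.1433  0.054 ]
(447, 115) [ 0.4861 -0.1436  0.058 ] [ 0.4862 -0.1435  0.0567]
(432, 178) [ 0.4778 -0.1804  0.058 ] [ 0.4778 -0.1805  0.0574]
(448, 178) [ 0.4877 -0.1804  0.058 ] [ 0.4877 -0.1804  0.0575]
(363, 97) [ 0.436  -0.1336  0.058 ] [ 0.4361 -0.1338  0.0597]
(514, 90) [ 0.5253 -0.1294  0.058 ] [ 0.5254 -0.1294  0.0575]
(512, 194) [ 0.5278 -0.19    0.058 ] [ 0.5277 -0.19    0.0584]
(368, 201) [ 0.438  -0.1946  0.058 ] [ 0.4381 -0.1945  0.0593]
(553, 221) [ 0.5547 -0.2067  0.058 ] [ 0.5715 -0.2143  0.0006]
(340, 229) [ 0.42   -0.2122  0.058 ] [ 0.4189 -0.2135  0.0492]
(327, 0) [ 0.4165 -0.0821  0.058 ] [ 0.4152 -0.0797  0.0482]
(595, 0) [ 0.5683 -0.0816  0.058 ] [ 0.5715 -0.0792  0.0483]
457 ((481.7654113769531, -161.5150146484375), (9.125869750976562, 35.474510192871094), 3.310040235519409) [ 481.7664  -161.22108]
insert z 0.05772777329498585 ((481.65802001953125, -161.1595001220703), (102.23553466796875, 74.04878234863281), 2.4826858043670654) [ 0.48165643 -0.15998148  0.05777657]
```

Request:
servo_tool(
  series=[
    [[-0.1, -0.04, 0, 0, 0, -0.03, 0.6], [-0.2, -0.08, 0, 0, 0, 0.03, 0.6], [-0.3, -0.12, 0, 0, 0, 0.06, 0.6], [-0.4, -0.15, 0, 0, 0, 0.1, 0.6], [-0.48, -0.17, 0, 0, 0, 0.12, 0.6], [-0.48, -0.17, 0, 0, 0, 0.12, 0.6], [-0.48, -0.17, 0, 0, 0, 0.12, 0.6], [-0.48, -0.17, 0, 0, 0, 0.12, 0.6], [-0.48, -0.17, 0, 0, 0, 0.12, 0.6], [-0.48, -0.17, 0, 0, 0, 0.12, 0.6]],
  ],
)

```text
time_s: 2.03
tool_pos: [0.4082, -0.3824, 0.2225]
tool_rot: [180.0, -0.0, 68.6]
force: [0.2, 0.0, 0.8]
grip_width: 0.0523
grasp_force: 0.0
```

```bash
python3 - <<'E'
from h import *
from cell import get_obs, eyes
o=get_obs(); c=eyes.read_camera("wrist"); pickle.dump((o,c),open("w2.pkl","wb"))
print(o["tool_pos"],o["tool_rot"],o["grip_width"],o["force"])
cv2.imwrite("pics/w2.png",cv2.resize(c["frame"][:300,100:500,::-1],(800,600),interpolation=cv2.INTER_CUBIC))
E
```

```text
[ 0.40816725 -0.38236432  0.22252963] [ 1.79996344e+02 -3.30149070e-02  6.86073974e+01] 0.05228278880856456 [0.24765326 0.0183469  0.7960696 ]
```

View pics/w2.png

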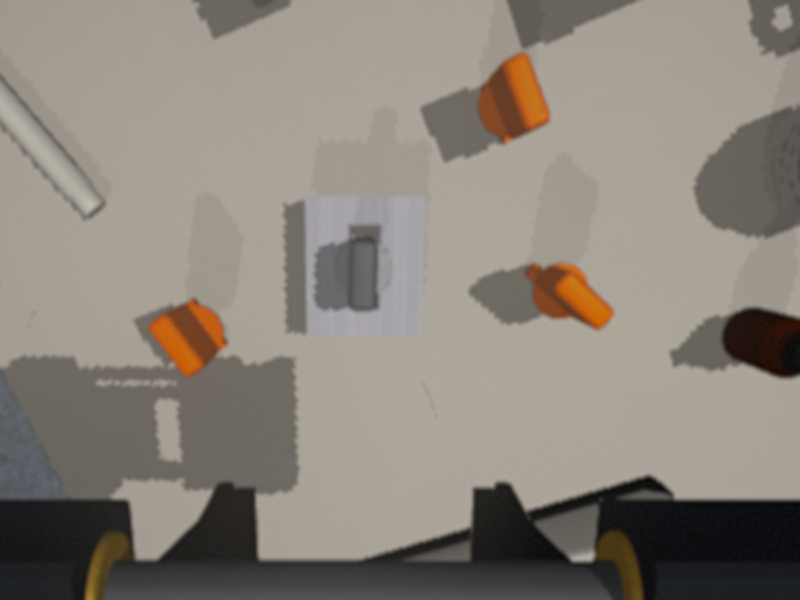

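The wrist view shows the grey wing top at crop (363,274) and the stand's top face corners at (307,196), (425,196), (421,336), (305,334). Everything orange stands well clear.

```bash
python3 - <<'E'
from h import *
o,c=pickle.load(open("w2.pkl","rb")); d=pickle.load(open("cam0.pkl","rb"))
f=lambda x,y:(100+x/2,y/2)
C=[atz(c,*f(*p),.032,o)[:2]*1000 for p in [(307,196),(425,196),(421,336),(305,334)]]
print(np.array(C).round(1),np.mean(C,0),cv2.minAreaRect(np.array(C,np.float32)))
W=[atz(c,*f(*p),.076,o)[:2]*1000 for p in [(349,239),(377,239),(377,309),(349,309)]]
print(np.array(W).round(1),np.mean(W,0))
P=cloud(c,o)[90:170,240:330].reshape(-1,3)
for z in((.029,.035),(.07,.08)):
    q=P[(P[:,2]>z[0])&(P[:,2]<z[1])]; print(len(q),np.median(q[:,2]),cv2.minAreaRect((q[:,:2]*1000).astype(np.float32)))
T=R.from_euler("xyz",o["tool_rot"],degrees=True).as_matrix()
pin=np.array([*np.mean(W,0)/1000,.0395]); print("tool shift units",T.T@(pin-o["tool_pos"])/.3)
b=lambda x,y:(300+(x-490)/5,262+y/5)
print("tri wing top",tri([ray(c,*f(363,274),o),ray(d["side"],*b(630,75))]))
E
```

```text
[[ 413.7 -297.2]
 [ 465.1 -317.3]
 [ 440.6 -378.7]
 [ 387.8 -357. ]] [ 426.79327699 -337.56914947] ((426.76458740234375, -337.29779052734375), (66.05123138427734, 57.10219192504883), 67.65477752685547)
[[ 426.1 -321.4]
 [ 437.  -325.6]
 [ 426.5 -352.7]
 [ 415.4 -348.4]] [ 426.2675883 -337.0117306]
3256 0.031695184036259955 ((426.3738098144531, -336.9444580078125), (66.29204559326172, 55.9704475402832), 68.28607177734375)
491 0.075186563805964 ((425.93359375, -336.6550598144531), (29.32154083251953, 11.920392036437988), 68.24346923828125)
tool shift units [0.16241556 0.00099647 0.61019253]
tri wing top [ 0.42656087 -0.33643394  0.08207439]
```

Request:
servo_tool(
  series=[
    [[0.1, 0.001, 0.0, 0, 0, 0, 0.5], [0.163, 0.001, 0.08, 0, 0, 0, 0.5], [0.163, 0.001, 0.2, 0, 0, 0, 0.5], [0.163, 0.001, 0.32, 0, 0, 0, 0.5], [0.163, 0.001, 0.43, 0, 0, 0, 0.5], [0.163, 0.001, 0.52, 0, 0, 0, 0.5], [0.163, 0.001, 0.58, 0, 0, 0, 0.5], [0.163, 0.001, 0.607, 0, 0, 0, 0.5], [0.163, 0.001, 0.607, 0, 0, 0, 0.5], [0.163, 0.001, 0.607, 0, 0, 0, 0.5]],
  ],
)

```text
time_s: 2.92
tool_pos: [0.4259, -0.3387, 0.0411]
tool_rot: [180.0, 0.0, 68.4]
force: [0.1, 0.7, -0.4]
grip_width: 0.043
grasp_force: 0.0
```

Request:
servo_tool(
  series=[
    [[0, 0, 0, 0, 0, 0, 0], [0, 0, 0, 0, 0, 0, 0], [0, 0, 0, 0, 0, 0, 0], [0, 0, 0, 0, 0, 0, 0], [0, 0, 0, 0, 0, 0, 0], [0, 0, 0, 0, 0, 0, 0], [0, 0, 0, 0, 0, 0, 0], [0, 0, 0, 0, 0, 0, 0], [0, 0, 0, 0, 0, 0, 0], [0, 0, 0, 0, 0, 0, 0]],
  ],
  grip_force=30,
)

```text
time_s: 3.75
tool_pos: [0.4254, -0.3388, 0.0408]
tool_rot: [180.0, 0.0, 68.4]
force: [-0.2, 1.4, 4.5]
grip_width: 0.0114
grasp_force: 30.0
```

Request:
servo_tool(
  series=[
    [[0, 0, -0.03, 0, 0, 0, 0], [0, 0, -0.08, 0, 0, 0, 0], [0, 0, -0.16, 0, 0, 0, 0], [0, 0, -0.26, 0, 0, 0, 0], [0, 0, -0.35, 0, 0, 0, 0], [0, 0, -0.4, 0, 0, 0, 0], [0, 0, -0.4, 0, 0, 0, 0], [0, 0, -0.4, 0, 0, 0, 0], [0, 0, -0.4, 0, 0, 0, 0]],
  ],
)

```text
time_s: 4.5
tool_pos: [0.4245, -0.3381, 0.1592]
tool_rot: [-179.9, -0.0, 68.4]
force: [0.1, 0.9, -0.5]
grip_width: 0.0122
grasp_force: 30.0
```

```bash
python3 - <<'E'
from h import *
from cell import get_obs, eyes
o=get_obs(); c=eyes.read_camera("side"); e=eyes.read_camera("scene"); pickle.dump((o,c,e),open("w3.pkl","wb"))
print(o["tool_pos"],o["tool_rot"],o["grip_width"],o["force"])
s=np.array(pose(c)[0]);
def pix(c,p):
    Rm,t=pose(c); q=Rm.T@(p-t); return q[:2]/q[2]*c["fx"]+[c["cx"],c["cy"]]
pin=o["tool_pos"]-[0,0,.032]; print(pix(c,pin),pix(e,pin))
im=np.zeros((400,800,3),np.uint8)
for i,k in enumerate((c,e)):
    u,v=pix(k,pin+[0,0,.02]).astype(int); im[:,i*400:i*400+400]=cv2.resize(k["frame"][v-40:v+40,u-40:u+40,::-1],(400,400),interpolation=cv2.INTER_CUBIC); print(u-40,v-40)
cv2.imwrite("pics/w3.png",im)
E
```

```text
[ 0.42452886 -0.33805612  0.15916579] [-1.79880672e+02 -2.91493370e-02  6.84001796e+01] 0.012188524183179787 [ 0.06064996  0.92597628 -0.49053353]
[329.39548349 268.06863766] [282.27102349 225.73720189]
289 223
242 176
```

View pics/w3.png

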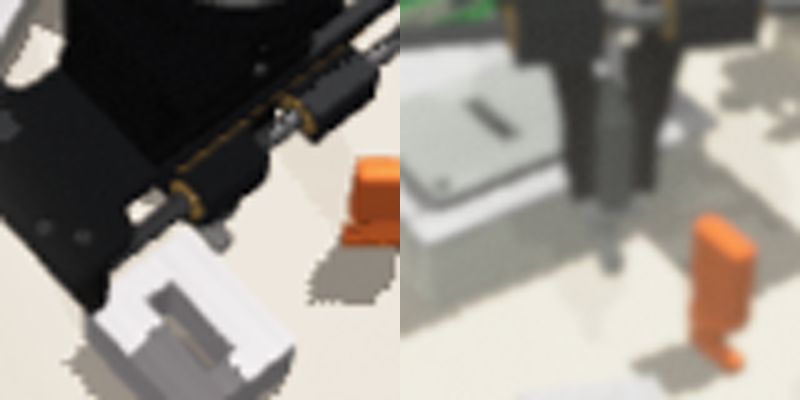

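Request:
servo_tool(
  series=[
    [[0.1, -0.006, 0, 0, 0, -0.03, 0], [0.2, -0.012, 0, 0, 0, -0.06, 0], [0.3, -0.018, 0, 0, 0, -0.09, 0], [0.4, -0.024, 0, 0, 0, -0.12, 0], [0.5, -0.03, 0, 0, 0, -0.134, 0], [0.58, -0.036, 0.03, 0, 0, -0.134, 0], [0.615, -0.038, 0.08, 0, 0, -0.134, 0], [0.615, -0.038, 0.13, 0, 0, -0.134, 0], [0.615, -0.038, 0.17, 0, 0, -0.134, 0], [0.615, -0.038, 0.19, 0, 0, -0.134, 0], [0.615, -0.038, 0.19, 0, 0, -0.134, 0], [0.615, -0.038, 0.19, 0, 0, -0.134, 0]],
  ],
)

```text
time_s: 5.6
tool_pos: [0.4822, -0.1636, 0.1031]
tool_rot: [-179.9, -0.0, 92.4]
force: [0.0, -0.5, -1.6]
grip_width: 0.0119
grasp_force: 30.0
```

Request:
servo_tool(
  series=[
    [[0, 0, 0, 0, 0, 0, 0], [0, 0, 0, 0, 0, 0, 0], [0, 0, 0, 0, 0, 0, 0], [0, 0, 0, 0, 0, 0, 0]],
  ],
)

```text
time_s: 5.93
tool_pos: [0.483, -0.1632, 0.1041]
tool_rot: [179.9, 0.0, 92.5]
force: [-0.1, -0.1, -0.5]
grip_width: 0.0119
grasp_force: 30.0
```

```bash
python3 - <<'E'
from h import *
from cell import get_obs, eyes
o=get_obs(); e=eyes.read_camera("scene"); pickle.dump((o,e),open("w4.pkl","wb"))
print(o["tool_pos"],o["tool_rot"],o["grip_width"],o["force"])
def pix(c,p):
    Rm,t=pose(c); q=Rm.T@(p-t); return q[:2]/q[2]*c["fx"]+[c["cx"],c["cy"]]
u,v=pix(e,np.array([.482,-.161,.06])).astype(int); print(u,v)
cv2.imwrite("pics/w4.png",cv2.resize(e["frame"][v-40:v+35,u-50:u+50,::-1],(800,600),interpolation=cv2.INTER_CUBIC)); print(u-50,v-40)
def f(p): return ((pix(e,np.array(p))-[u-50,v-40])*8).round(0)
t=o["tool_pos"]; a=np.deg2rad(o["tool_rot"][2]); tx=np.array([np.cos(a),np.sin(a),0])
pin=t-[0,0,.0318]+.0017*tx
print("pred bar ends",f(pin-.015*tx),f(pin+.015*tx)); s=np.array([.4818,-.1612,.058]); w=np.array([-.045,.999,0])
print("slot ends",f(s-.0185*w),f(s+.0185*w))
E
```

```text
[ 0.48298533 -0.16318347  0.10408307] [1.79933324e+02 2.05299933e-02 9.25065213e+01] 0.01190873441038598 [-0.13669037 -0.08602246 -0.5295068 ]
259 198
209 158
pred bar ends [436. 311.] [377. 260.]
slot ends [439. 359.] [367. 297.]
```

View pics/w4.png

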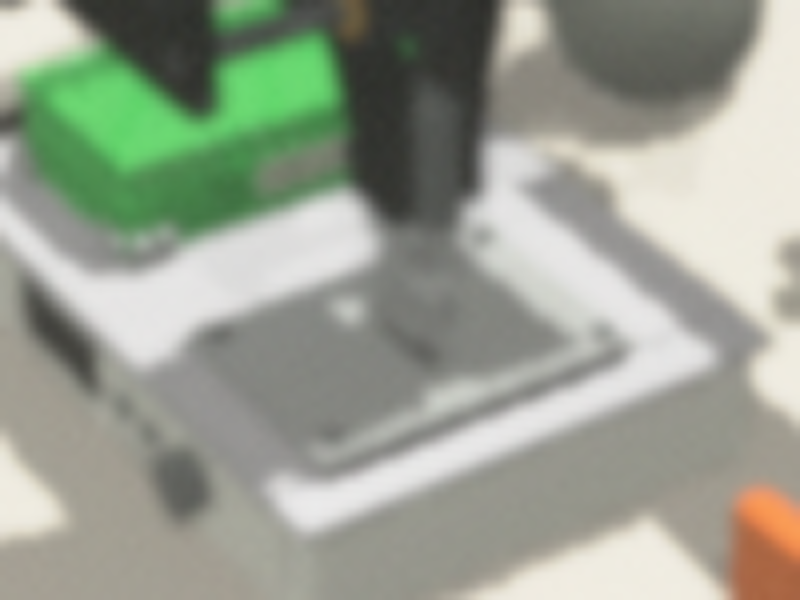

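Request:
servo_tool(
  series=[
    [[0, -0.004, 0.01, 0, 0, 0, 0], [0, -0.004, 0.02, 0, 0, 0, 0], [0, -0.004, 0.03, 0, 0, 0, 0], [0, -0.004, 0.038, 0, 0, 0, 0], [0, -0.004, 0.044, 0, 0, 0, 0], [0, -0.004, 0.049, 0, 0, 0, 0], [0, -0.004, 0.053, 0, 0, 0, 0], [0, -0.004, 0.053, 0, 0, 0, 0], [0, -0.004, 0.053, 0, 0, 0, 0]],
  ],
)

```text
time_s: 6.73
tool_pos: [0.4814, -0.163, 0.0875]
tool_rot: [180.0, 0.0, 92.5]
force: [-0.8, 0.4, -1.3]
grip_width: 0.0116
grasp_force: 30.0
```

Request:
servo_tool(
  series=[
    [[0, 0, 0.004, 0, 0, 0, 0], [0, 0, 0.008, 0, 0, 0, 0], [0, 0, 0.012, 0, 0, 0, 0], [0, 0, 0.012, 0, 0, 0, 0], [0, 0, 0.012, 0, 0, 0, 0]],
  ],
)

```text
time_s: 7.15
tool_pos: [0.4814, -0.163, 0.0839]
tool_rot: [-180.0, 0.0, 92.5]
force: [0.9, -0.0, -1.0]
grip_width: 0.0116
grasp_force: 30.0
```

Request:
servo_tool(
  series=[
    [[0, 0, 0.006, 0, 0, 0, 0], [0, 0, 0.012, 0, 0, 0, 0], [0, 0, 0.017, 0, 0, 0, 0], [0, 0, 0.021, 0, 0, 0, 0], [0, 0, 0.025, 0, 0, 0, 0], [0, 0, 0.029, 0, 0, 0, 0], [0, 0, 0.032, 0, 0, 0, 0], [0, 0, 0.032, 0, 0, 0, 0], [0, 0, 0.032, 0, 0, 0, 0]],
  ],
)

```text
time_s: 7.9
tool_pos: [0.4815, -0.163, 0.0746]
tool_rot: [180.0, 0.0, 92.5]
force: [-0.9, 0.7, 4.1]
grip_width: 0.0118
grasp_force: 30.0
```

Request:
servo_tool(
  series=[
    [[0, 0, 0.004, 0, 0, 0, 0], [0, 0, 0.008, 0, 0, 0, 0], [0, 0, 0.011, 0, 0, 0, 0], [0, 0, 0.012, 0, 0, 0, 0], [0, 0, 0.012, 0, 0, 0, 0], [0, 0, 0.012, 0, 0, 0, 0]],
  ],
)

```text
time_s: 8.4
tool_pos: [0.4815, -0.163, 0.0709]
tool_rot: [180.0, 0.0, 92.5]
force: [-2.0, 0.1, 5.5]
grip_width: 0.0116
grasp_force: 30.0
```

Request:
servo_tool(
  series=[
    [[0, -0.0005, 0, 0, 0, 0.03, 0], [0.0001, -0.001, 0, 0, 0, 0.06, 0], [0.0003, -0.0014, 0, 0, 0, 0.09, 0], [0.0005, -0.0018, 0, 0, 0, 0.12, 0], [0.0007, -0.0023, 0, 0, 0, 0.15, 0], [0.0007, -0.0023, 0, 0, 0, 0.15, 0], [0.0007, -0.0023, 0, 0, 0, 0.15, 0]],
  ],
)

```text
time_s: 8.98
tool_pos: [0.482, -0.1631, 0.0715]
tool_rot: [179.8, -0.0, 65.5]
force: [-0.0, 0.2, 5.0]
grip_width: 0.012
grasp_force: 30.0
```

```bash
python3 - <<'E'
from cell import get_obs
o=get_obs(); print(o["tool_pos"],o["tool_rot"],o["wrist_torque"],o["force"],o["qpos"],o["grip_width"])
E
```

```text
[ 0.48201969 -0.1631079   0.07145923] [ 1.79833413e+02 -2.54324606e-02  6.55078617e+01] [ 0.04286737  0.11248562 -0.08091362] [-0.04082802  0.2233837   4.98264235] [ 11.39781813   8.7364977    4.62922349 113.28828758  -0.83028062
  57.83745845  -8.07868261] 0.012043810034137507
```

Request:
servo_tool(
  series=[
    [[0, -0.0005, 0.001, 0, 0, 0.035, 0], [0.0001, -0.0011, 0.001, 0, 0, 0.07, 0], [0.0003, -0.0016, 0.001, 0, 0, 0.105, 0], [0.0005, -0.0021, 0.001, 0, 0, 0.14, 0], [0.0007, -0.0026, 0.001, 0, 0, 0.175, 0], [0.0007, -0.0026, 0.001, 0, 0, 0.175, 0]],
  ],
)

```text
time_s: 9.48
tool_pos: [0.4817, -0.1628, 0.0713]
tool_rot: [179.8, -0.1, 33.8]
force: [0.6, -0.6, 5.3]
grip_width: 0.0116
grasp_force: 30.0
```

```bash
python3 - <<'E'
from cell import get_obs
o=get_obs(); print(o["tool_pos"],o["tool_rot"],o["wrist_torque"],o["force"],o["grip_width"])
E
```

```text
[ 0.4816762  -0.16277727  0.0713107 ] [ 1.79835701e+02 -1.30364086e-01  3.37581420e+01] [-0.12515933  0.10409507 -0.02694363] [ 0.5833375  -0.58448351  5.32274691] 0.01161677994705977
```

Request:
servo_tool(
  series=[
    [[0, -0.0005, 0, 0, 0, 0.035, 0], [0.0001, -0.0011, 0, 0, 0, 0.07, 0], [0.0003, -0.0016, 0, 0, 0, 0.105, 0], [0.0005, -0.0021, 0, 0, 0, 0.14, 0], [0.0007, -0.0026, 0, 0, 0, 0.174, 0], [0.0007, -0.0026, 0, 0, 0, 0.174, 0], [0.0007, -0.0026, 0, 0, 0, 0.174, 0], [0.0007, -0.0026, 0, 0, 0, 0.174, 0]],
  ],
)

```text
time_s: 10.15
tool_pos: [0.4814, -0.1621, 0.0713]
tool_rot: [179.9, -0.2, 2.7]
force: [0.9, -0.6, 4.6]
grip_width: 0.0118
grasp_force: 30.0
```

```bash
python3 - <<'E'
from cell import get_obs
o=get_obs(); print(o["tool_pos"],o["tool_rot"],o["wrist_torque"],o["force"],o["grip_width"])
E
```

```text
[ 0.48138136 -0.16206626  0.07127925] [179.9264285   -0.19042811   2.69851061] [ 0.00563273  0.10179505 -0.02075033] [ 0.87984274 -0.59653629  4.55514484] 0.011785037366220476
```

Request:
servo_tool(
  series=[
    [[0, -0.002, 0, 0, 0, 0, 0], [0, -0.002, -0.003, 0, 0, 0, 0], [0, -0.002, -0.006, 0, 0, 0, 0], [0, -0.002, -0.009, 0, 0, 0, 0], [0, -0.002, -0.012, 0, 0, 0, 0], [0, -0.002, -0.014, 0, 0, 0, 0], [0, -0.002, -0.014, 0, 0, 0, 0], [0, -0.002, -0.014, 0, 0, 0, 0]],
  ],
)

```text
time_s: 10.82
tool_pos: [0.4803, -0.161, 0.0749]
tool_rot: [180.0, -0.1, 2.7]
force: [2.0, -1.6, 3.8]
grip_width: 0.0116
grasp_force: 30.0
```

```bash
python3 - <<'E'
from cell import get_obs
o=get_obs(); print(o["tool_pos"],o["tool_rot"],o["wrist_torque"],o["force"],o["grip_width"])
E
```

```text
[ 0.48033078 -0.16104104  0.07485127] [ 1.79977307e+02 -6.61340310e-02  2.70383090e+00] [-0.40895746 -0.45904188  0.03719279] [ 2.04815391 -1.58760872  3.82210678] 0.011583589516421867
```

Request:
servo_tool(
  series=[
    [[0.0012, 0.001, 0, 0, 0, 0, 0], [0.0012, 0.001, -0.002, 0, 0, 0, 0], [0.0012, 0.001, -0.004, 0, 0, 0, 0], [0.0012, 0.001, -0.006, 0, 0, 0, 0], [0.0012, 0.001, -0.006, 0, 0, 0, 0], [0.0012, 0.001, -0.006, 0, 0, 0, 0], [0.0012, 0.001, -0.006, 0, 0, 0, 0]],
  ],
)

```text
time_s: 11.4
tool_pos: [0.4802, -0.161, 0.0764]
tool_rot: [-180.0, -0.0, 2.7]
force: [3.1, -0.6, 2.6]
grip_width: 0.0117
grasp_force: 30.0
```

```bash
python3 - <<'E'
from cell import get_obs
o=get_obs(); print(o["tool_pos"],o["tool_rot"],o["wrist_torque"],o["force"],o["grip_width"])
E
```

```text
[ 0.48023384 -0.16101592  0.07643322] [-1.79988939e+02 -8.25983679e-03  2.70655163e+00] [-0.16583643 -0.58649476  0.00630012] [ 3.10968388 -0.58547902  2.60483045] 0.011714911510802912
```

Request:
servo_tool(
  series=[
    [[0, 0, -0.001, 0, 0, 0, 0], [0, 0, -0.001, 0, 0, 0, 0], [0, 0, -0.001, 0, 0, 0, 0]],
  ],
  grip_force=4,
)

```text
time_s: 11.65
tool_pos: [0.4799, -0.161, 0.0766]
tool_rot: [-180.0, 0.0, 2.7]
force: [1.0, 0.7, 2.4]
grip_width: 0.0121
grasp_force: 4.0
```

Request:
servo_tool(
  series=[
    [[0, 0, 0, 0, 0, 0, 0.16], [0, 0, 0, 0, 0, 0, 0.18], [0, 0, 0, 0, 0, 0, 0.2], [0, 0, 0, 0, 0, 0, 0.25], [0, 0, 0, 0, 0, 0, 0.3], [0, 0, 0, 0, 0, 0, 0.35], [0, 0, 0, 0, 0, 0, 0.35], [0, 0, 0, 0, 0, 0, 0.35]],
  ],
)

```text
time_s: 12.32
tool_pos: [0.4802, -0.1612, 0.0768]
tool_rot: [-180.0, 0.0, 2.7]
force: [-0.2, 0.4, -0.1]
grip_width: 0.0292
grasp_force: 0.0
```

Request:
servo_tool(
  series=[
    [[0, 0, -0.03, 0, 0, 0, 0.35], [0, 0, -0.1, 0, 0, 0, 0.35], [0, 0, -0.2, 0, 0, 0, 0.35], [0, 0, -0.32, 0, 0, 0, 0.35], [-0.1, 0, -0.4, 0, 0, 0, 0.35], [-0.2, 0, -0.45, 0, 0, 0, 0.35], [-0.25, 0, -0.5, 0, 0, 0, 0.35], [-0.25, 0, -0.5, 0, 0, 0, 0.35], [-0.25, 0, -0.5, 0, 0, 0, 0.35]],
  ],
)

```text
time_s: 13.07
tool_pos: [0.4058, -0.165, 0.2284]
tool_rot: [180.0, -0.2, 2.7]
force: [-0.0, -0.0, -0.1]
grip_width: 0.0303
grasp_force: 0.0
```

```bash
python3 - <<'E'
from h import *
from cell import get_obs, eyes
o=get_obs(); w=eyes.read_camera("wrist"); e=eyes.read_camera("scene"); s=eyes.read_camera("side"); pickle.dump((o,w,e,s),open("w5.pkl","wb"))
print(o["time_s"],o["tool_pos"],o["tool_rot"],o["grip_width"],o["force"])
im=np.zeros((600,800,3),np.uint8)
im[:300,:400]=cv2.resize(e["frame"][158:233,209:309,::-1],(400,300),interpolation=cv2.INTER_CUBIC)
im[:300,400:]=cv2.resize(s["frame"][175:265,205:325,::-1],(400,300),interpolation=cv2.INTER_CUBIC)
im[300:,:400]=cv2.resize(w["frame"][:,:,::-1],(400,300))
for n,c,ob in(("scene",e,None),("wrist",w,o),("side",s,None)):
    P=cloud(c,ob).reshape(-1,3); k=(abs(P[:,0]-.482)<.03)&(abs(P[:,1]+.161)<.03)
    for z0,z1 in ((.06,.07),(.08,.104),(.104,.118)):
        q=P[k&(P[:,2]>z0)&(P[:,2]<z1)]
        if len(q)>4: print(n,z0,len(q),np.median(q,0).round(4),np.percentile(q[:,2],95).round(4),cv2.minAreaRect((q[:,:2]*1000).astype(np.float32)))
cv2.imwrite("pics/w5.png",im)
E
```

```text
13.0667 [ 0.40580208 -0.16503185  0.22838901] [179.95821435  -0.23293015   2.66306272] 0.03031701445872624 [-0.02253322 -0.0001463  -0.10045286]
scene 0.06 16 [ 0.4748 -0.1717  0.0691] 0.0698 ((478.5015869140625, -169.86886596679688), (8.69191837310791, 25.28192901611328), 73.87876892089844)
scene 0.08 121 [ 0.4777 -0.1662  0.0917] 0.1029 ((479.34564208984375, -166.27774047851562), (8.749715805053711, 29.388656616210938), 79.11280822753906)
scene 0.104 67 [ 0.4795 -0.1648  0.1097] 0.1116 ((480.2960510253906, -162.51153564453125), (12.256752967834473, 29.6722412109375), 87.45582580566406)
wrist 0.06 5 [ 0.4811 -0.17    0.0698] 0.0699 ((483.72760009765625, -161.47207641601562), (23.8073787689209, 13.102163314819336), 72.32793426513672)
wrist 0.104 646 [ 0.4819 -0.1598  0.1113] 0.1127 ((481.5747375488281, -159.73126220703125), (29.770727157592773, 11.388819694519043), 2.880847215652466)
side 0.06 120 [ 0.4698 -0.1699  0.0609] 0.0633 ((481.8168029785156, -161.10719299316406), (59.14499282836914, 59.70711135864258), 0.8936193585395813)
side 0.08 50 [ 0.4679 -0.1634  0.0939] 0.102 ((473.025634765625, -162.66233825683594), (10.244624137878418, 20.127483367919922), 62.26245880126953)
side 0.104 34 [ 0.4686 -0.1607  0.1117] 0.1142 ((470.81488037109375, -159.72705078125), (13.06853199005127, 11.29080867767334), 13.868992805480957)
```

View pics/w5.png

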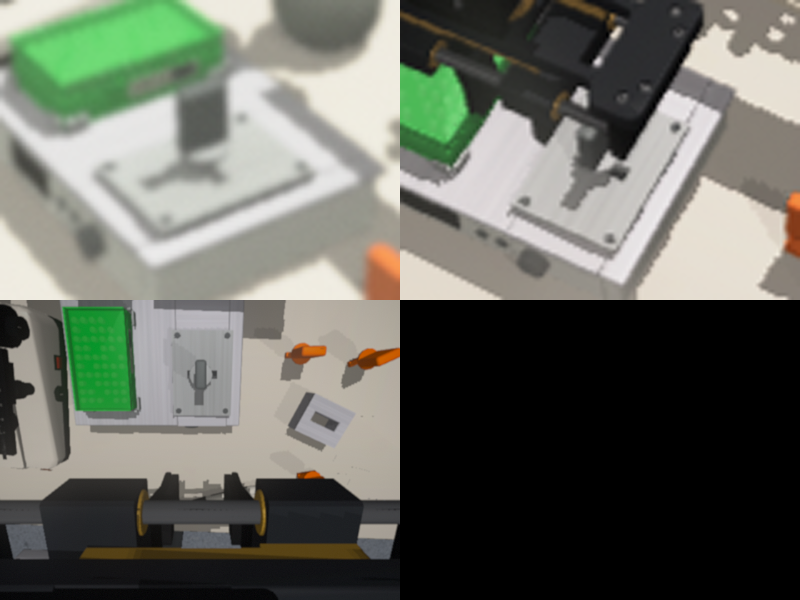

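The pin stands upright and crosswise in the slot. Its wing top is at about 0.112 m, which puts the origin at 45 mm, the locked height. The gripper is clear.

```bash
python3 -c "
from cell import env
print(env.sign_off())"
```

```text
the job is handed in; nothing more can be done
None
```

The locking pin is locked under the shaker's slot, crosswise and upright, with its wing top at the expected 112 mm. The gripper was clear of everything when I handed the job in at about 13 s. I got no verdict back.

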